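# Shelve the books and set out the candle

### The arm

A 6-joint arm with a two-finger parallel gripper is mounted at the origin on the work surface. World frame = base frame: x ahead of the robot, y to its left, z up, the work surface at z = 0. Lengths are in m, angles in rad, forces in N, time in s.
With the tool pointing down it reaches from about 0.35 to 0.875 m from the base axis. Payload 4.2 kg.
Tool frame: the origin (TCP) lies midway between the tips of the shut fingers; the grasp point (between the pads) lies robot.tcp_to_grasp behind it (robot.tcp_to_grasp is the distance from the TCP to the grasp point, in m); z points along the fingers, y is the line along which they close (so a half turn about z gives the same grasp; the last joint's range is limited). The gripper opens to 85 mm and grips with 20 to 120 N. Pads are 22 mm wide; open, the fingers measure 114 mm over their backs; the gripper's body (76 mm by 85 mm) begins 54 mm behind the grasp point. The pads swing forward as they close: fully open they stand 13 mm farther back than shut.
Start: joints at [-1.023, 0.385, 0.008, 0, -1.194, -0.259], TCP at [0.178, -0.599, 0.231] pointing down, gripper open.
Joint ranges: [-3.14, 3.14], [-1.21, 2.06], [-1.07, 1.41], [-3.16, 2.05], [-2.99, -0.16], [-3.1, 3.1]. Speed limits (rad/s): [2.79, 2.79, 3.14, 3.14, 3.14, 3.14].

### API

Orientations are given as a 3x3 rotation matrix whose columns are the frame's x, y, z axes.
In Python, from workcell import robot, ticket, status, grab_frame, camera_model gives the robot as it stands (robot), with the cameras as plain functions, the job (ticket) and the readings (status).
- The arm moves only by the shell command python3 steer.py 'ROWS' [OPENING] [FORCE]. ROWS is a JSON object with one list for each field, all of the same length, 1 to 10, a row being the entries at one place: sx, sy, sz (the shift in units of 25 mm), rx, ry, rz (a rotation vector in units of 0.1 rad); each row shifts and turns the commanded pose from where the row before left it, along the tool's axes as they then stand; what a row does not reach is not made up. A row lasts 1/8 s, in which the tool goes at most 0.0625 m and 0.188 rad, less where a joint would pass 70% of its speed; a pose out of reach is approached as far as the arm can. OPENING is the finger opening in m, set as the command begins (- or left out keeps the last). The fingers move at their own pace and stop on an object; FORCE is the grip in N (left out, the last holds). Time passes only in rows, so rows that do not move let the fingers close. It prints the time, the measured TCP pose, the force, the opening and the grip force at its end. Input that does not fit is refused with a message, and nothing moves.
- status.state(): the state, without advancing time (a new reading comes with each control period).
- grab_frame(name): name is "scene" or "side" or "wrist"; returns the picture (400x640x3 uint8, blue, green, red); there is no depth.
- camera_model(name): a dict with "K" (3x3 intrinsics, pixels), "eye" and "attitude" of the camera in the world. Camera axes: x right, y down, z forward; pixel columns grow to the right and rows downward; lengths in m; the calibration is good to about 2 mm. A picture is of the moment at which its call begins: read the wrist's pose just before it. camera_model takes no time and is no camera call; for the wrist camera it gives the pose at the moment of the call.
- ticket.sign_off(): hands the job in; it is judged then, once.
The state is a dict: "time": time; "joints": joint angles; "joint_velocities": joint speeds; "joint_efforts": joint torques, N m; "tool_pos": TCP position; "orientation": TCP orientation; "contact_force": force on the tool from outside, world axes, zero at the start; "ft_torque": the same for the moment, N m; "finger_gap": finger opening in m; "grip_force": force on a finger pad.
Only numpy, scipy, OpenCV 4.12 (cv2) and the standard library are available. Lean on these libraries where they do the work, as an engineer would, in place of code of your own. Each camera call takes 0.05 s, during which the arm holds its last target. There are 200 camera calls.

### The job

Tidy the living-room table: stand the three blue books upright in the wooden rack in order of height, the shortest against the rack's fixed end and the tallest nearest the sliding stop, squarely in line and centred on the rack's board, and slide the stop up so that it holds them snug with no gaps. Set the candle jar in the middle of the round terracotta coaster, and leave the remote control and the little blue dish where they are.

Things in the scene. Friction and masses are not known exactly. Their poses are not given: they have to be found in the camera images.
- rack: Dark wooden book rack, fixed: base board 302 mm long (its y), 120 mm deep (its x), 15 mm thick; books stand on it at z = 15 mm, with their thickness along y. Origin: centre of the board's underside. At +y stands the fixed end, 14 mm thick, inner face at y = +137 mm, top 65 mm above the table; at -y the sliding stop. No front or back wall.
- stop (a joint): The rack's sliding stop: 0 m fully open, growing as it slides towards the fixed end (rack +y), up to 0.19. Its inner face is at rack y = -63 mm + joint value, so the clear length between fixed end and stop is 200 mm - joint value. About 2 N of friction, more with books before it; it stays where it is left.
- stop_grip (a point): Top of the stop's finger tab, 75 mm above the table, to be pinched from above. The stop is an upright mid-brown wooden plate 110 mm wide (rack x), 12 mm thick, top 80 mm above the table, inner face 65 mm towards rack +y from this point. The tab is a fin on its outer (-y) side, 12 mm thick along rack x, from 53 mm inward to 22 mm outward of this point along y. Axes as the rack's.
- book_tall: The largest of three loose hardback books in the same blue cloth with cream pages, told apart by size: 140 mm tall, 40 mm thick, 105 mm from spine to page edge, about 260 g. It stands upright by itself on the table at the start. Pages face +x and spine -x of its frame, y is across its thickness, z up; the origin is the centre of the underside. 
- book_mid: The middle-sized of three loose hardback books in the same blue cloth with cream pages, told apart by size: 122 mm tall, 34 mm thick, 92 mm from spine to page edge, about 200 g. It stands upright by itself on the table at the start. Pages face +x and spine -x of its frame, y is across its thickness, z up; the origin is the centre of the underside. 
- book_short: The smallest of three loose hardback books in the same blue cloth with cream pages, told apart by size: 104 mm tall, 28 mm thick, 78 mm from spine to page edge, about 140 g. It stands upright by itself on the table at the start. Pages face +x and spine -x of its frame, y is across its thickness, z up; the origin is the centre of the underside. 
- candle: Loose lidded candle jar, white ceramic with a cream band and a flat steel lid, a plain cylinder 60 mm in diameter and 82 mm tall, about 300 g. Origin: centre of its underside.
- coaster: Round terracotta coaster fixed to the table, 100 mm in diameter, 7 mm thick. Origin: centre of its underside. (The square dark coasters are a bystander.)
- remote: Black remote control lying loose on the table, 150 mm long (its x), 42 mm wide, 18 mm high; to be left alone. Origin: centre of its underside.
- dish: Small blue ceramic dish standing loose on the table, 90 mm across, 28 mm high; to be left alone. Origin: centre of its underside.

How it is judged:
By the outcome, as a careful person would: the job done as asked, in the order asked, and still so for the second after the job is handed in, with the robot touching nothing.
It also fails if it takes over 136 s, if anything falls off the work surface, if the arm or the gripper's body presses on something with over 40 N, if the wrist force passes 120 N, or if a joint passes its speed limit or range.

## Working session

There is one attempt and no reset: what is moved stays moved. The work goes in short steps, Python scripts to look and compute and a shell command to move; the robot and the scene stay as the last step left them, time stands still between calls to the robot, and variables do not carry over. Pictures are saved under pics/ and viewed, at most 14 in all, crops included, and the job is handed in when it is done.

```bash
ls; mkdir -p pics; python3 - <<'E'
from workcell import robot, ticket, status, grab_frame, camera_model
import cv2,json
print(status.state(),robot.tcp_to_grasp)
for n in("scene","side"):
    cv2.imwrite(f"pics/{n}0.png",grab_frame(n)); print(camera_model(n))
E
```

```text
pics
steer.py
workcell.py
{'time': 0.0, 'joints': array([-1.02337915e+00,  3.85548306e-01,  6.59164278e-03, -4.91357006e-04,
       -1.19401966e+00, -2.58625217e-01]), 'joint_velocities': array([ 0.00141777,  0.00159019,  0.00036375, -0.00048815, -0.00041973,
        0.00035961]), 'joint_efforts': array([ 7.40970117e-04, -3.92290449e+01,  1.88402313e+01,  4.18630600e+00,
       -4.64642682e-03, -6.57788107e-06]), 'tool_pos': array([ 0.17785015, -0.59853027,  0.23021434]), 'orientation': array([[-9.58640186e-01, -2.84619817e-01, -7.44504140e-04],
       [-2.84620767e-01,  9.58637894e-01,  2.09920546e-03],
       [ 1.16234406e-04,  2.22428405e-03, -9.99997520e-01]]), 'contact_force': array([ 0.14710343, -0.16183246, -0.03406017]), 'ft_torque': array([-0.04629925, -0.02211665,  0.04152116]), 'grip_force': 0.0, 'finger_gap': 0.0854003881011194} 0.0187
{'K': array([[396.49785979,   0.        , 309.41171558],
       [  0.        , 396.49785979, 190.06102007],
       [  0.        ,   0.        ,   1.        ]]), 'eye': array([ 1.0696931 , -0.04535108,  0.78055343]), 'attitude': array([[ 0.09738418,  0.80294619, -0.58804229],
       [ 0.99523593, -0.08133612,  0.05375753],
       [-0.00466468, -0.59047595, -0.80704175]])}
{'K': array([[457.82842991,   0.        , 317.41328479],
       [  0.        , 457.82842991, 196.20472405],
       [  0.        ,   0.        ,   1.        ]]), 'eye': array([0.39834205, 0.68203516, 0.95368373]), 'attitude': array([[-0.97506367, -0.16662791,  0.14658098],
       [-0.22144139,  0.77410399, -0.59306553],
       [-0.01464765, -0.61073574, -0.791699  ]])}
```

View pics/scene0.png

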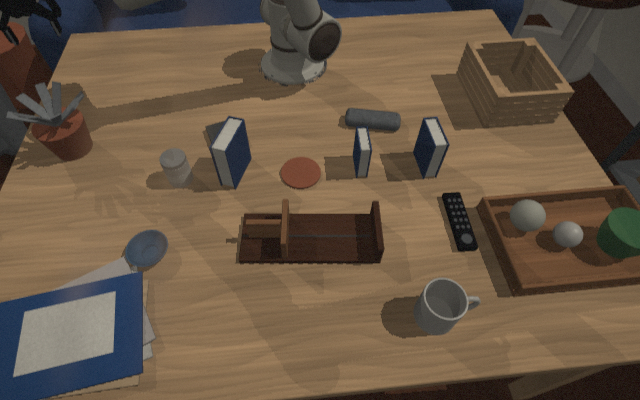

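View pics/side0.png

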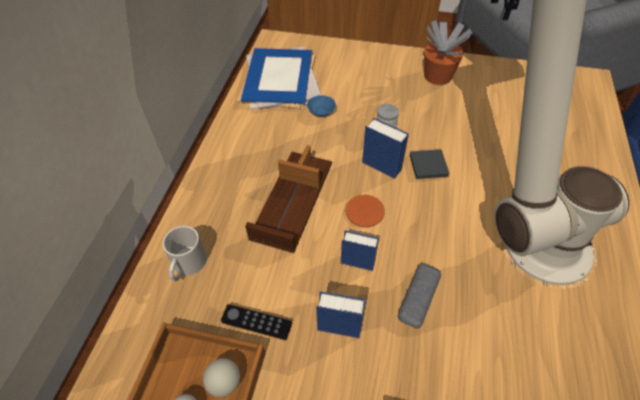

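The scene view (image right = +y, down = +x) shows the rack at about (310,238) with its stop on the left. The tall book is at (231,152), short (362,152), mid (430,147), candle (175,165), coaster (301,173). I'll enlarge to get the corners.

```bash
python3 - <<'E'
import cv2
a=cv2.imread("pics/scene0.png");b=cv2.imread("pics/side0.png")
f=lambda im,x,y,w,h,s:cv2.convertScaleAbs(cv2.resize(im[y:y+h,x:x+w],None,fx=s,fy=s,interpolation=cv2.INTER_CUBIC),alpha=1.3,beta=15)
cv2.imwrite("pics/c1.png",f(a,150,105,200,150,4))
cv2.imwrite("pics/c2.png",f(a,270,105,200,150,4))
cv2.imwrite("pics/c3.png",f(b,240,95,200,150,4))
cv2.imwrite("pics/c4.png",f(b,240,205,200,150,4))
E
```

```text
(no output)
```

View pics/c1.png

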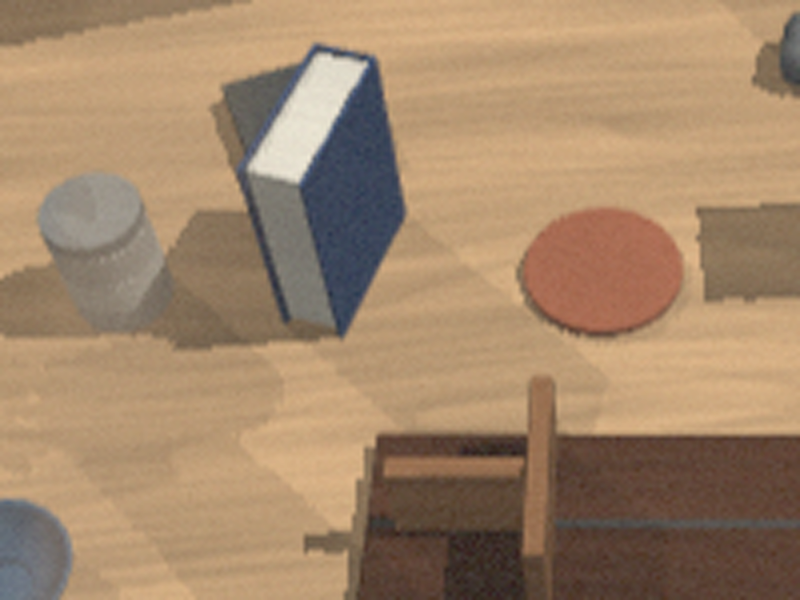

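View pics/c2.png

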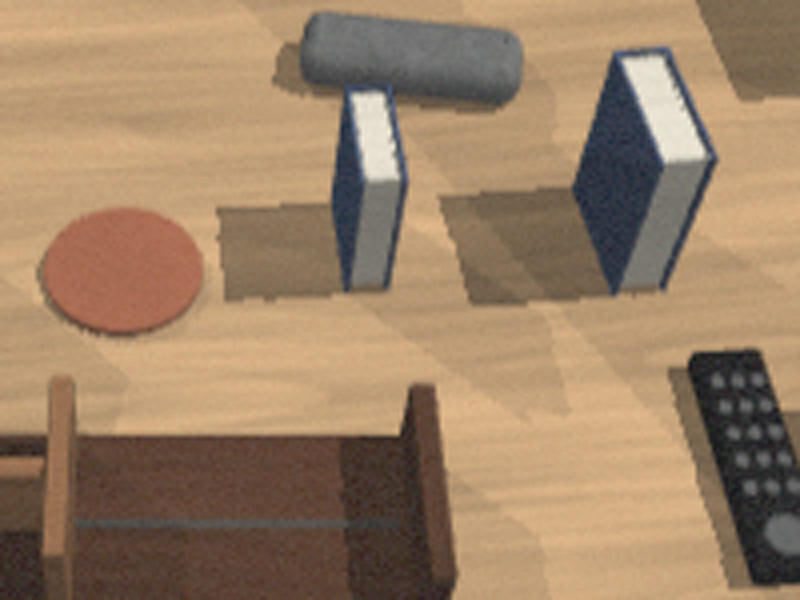

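View pics/c3.png

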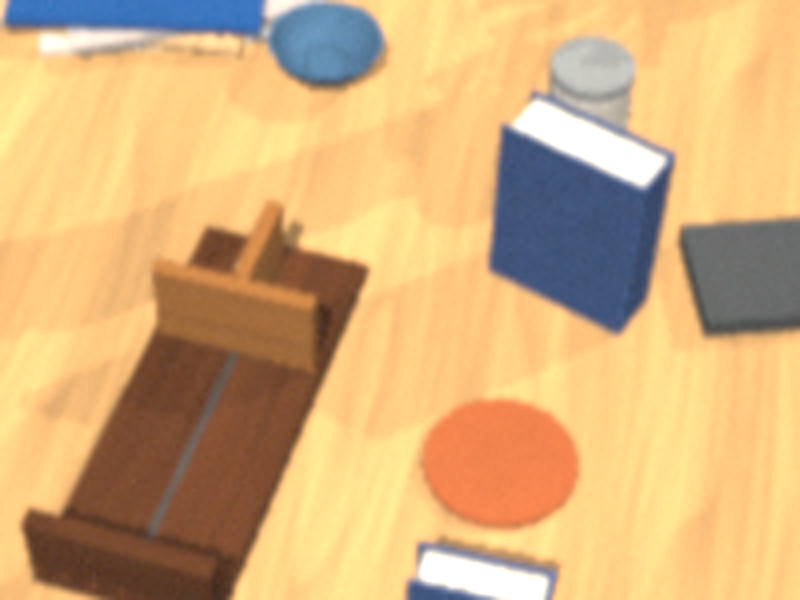

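View pics/c4.png

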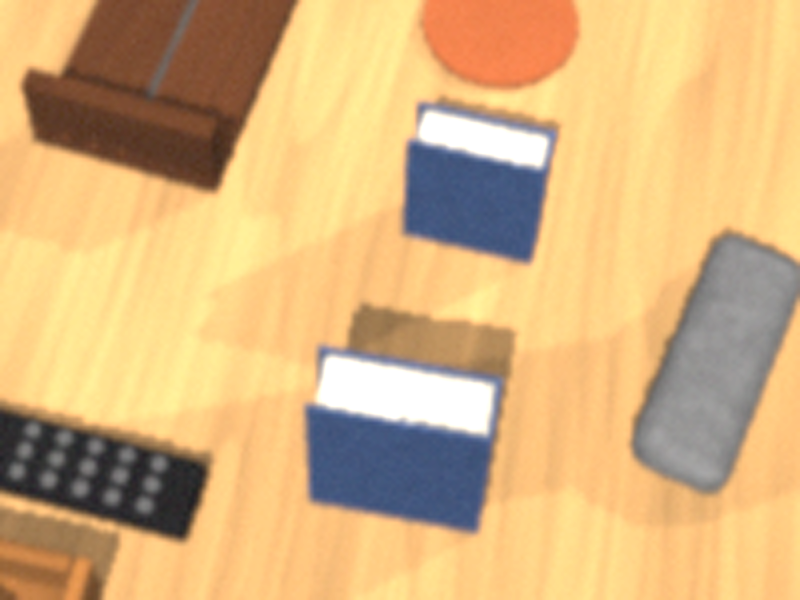

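```bash
cat > h.py <<'E'
from workcell import robot, ticket, status, grab_frame, camera_model
import numpy as np
from scipy.optimize import least_squares
M={n:camera_model(n) for n in("scene","side")}
C={'c1':("scene",150,105),'c2':("scene",270,105),'c3':("side",240,95),'c4':("side",240,205),'s':("scene",0,0),'d':("side",0,0)}
def proj(n,P):
    m=M[n]; q=m["K"]@(m["attitude"].T@(np.asarray(P)-m["eye"])); return q[:2]/q[2]
def fit(obs,x0=(.5,0,0),yaw=True):
    """obs: (crop,u,v,local point)"""
    def r(p):
        c,s=np.cos(p[2]),np.sin(p[2]); R=np.array([[c,-s,0],[s,c,0],[0,0,1]]); o=[]
        for k,u,v,l in obs:
            n,a,b=C[k]; sc=1 if k in'sd' else 4
            o.append(proj(n,R@l+[p[0],p[1],0])-[a+u/sc,b+v/sc])
        if not yaw:o.append(np.array([p[2],0]))
        return np.concatenate(o)
    s=least_squares(r,x0,loss='soft_l1'); return s.x,r(s.x).reshape(-1,2)
E
python3 - <<'E'
from h import *
def book(L,T,H,data):
    o=[(k,u,v,np.array([sx*L/2,sy*T/2,sz*H])) for k,u,v,sx,sy,sz in data]
    x,r=fit(o);print(x.round(4),np.degrees(x[2]).round(1));print(r.round(1).tolist())
book(.105,.04,.14,[('c1',317,45,-1,-1,1),('c1',377,57,-1,1,1),('c1',302,183,1,1,1),('c1',243,170,1,-1,1),('c1',343,336,1,1,0),('c1',290,322,1,-1,0),('c1',405,213,-1,1,0),
('c3',535,95,1,-1,1),('c3',503,127,1,1,1),('c3',647,187,-1,1,1),('c3',672,157,-1,-1,1),('c3',490,270,1,1,0),('c3',620,331,-1,1,0)])
book(.078,.028,.104,[('c2',346,87,-1,-1,1),('c2',390,87,-1,1,1),('c2',408,180,1,1,1),('c2',362,180,1,-1,1),('c2',345,289,1,-1,0),('c2',390,289,1,1,0),('c2',333,190,-1,-1,0),
('c4',420,103,1,-1,1),('c4',407,140,1,1,1),('c4',543,172,-1,1,1),('c4',556,127,-1,-1,1),('c4',404,234,1,1,0),('c4',531,261,-1,1,0)])
book(.092,.034,.122,[('c2',617,52,-1,-1,1),('c2',669,49,-1,1,1),('c2',717,158,1,1,1),('c2',662,165,1,-1,1),('c2',615,293,1,-1,0),('c2',665,289,1,1,0),('c2',574,188,-1,-1,0),
('c4',320,347,1,-1,1),('c4',307,405,1,1,1),('c4',492,437,-1,1,1),('c4',500,376,-1,-1,1),('c4',312,500,1,1,0),('c4',476,530,-1,1,0)])
A=np.array
o=[('c1',377,436,A([-.06,-.151,.015])),('s',238,263,A([.06,-.151,0])),('c2',410,384,A([-.06,.137,.065])),('c2',434,387,A([-.06,.151,.065])),
('c4',37,137,A([.06,.151,0])),('c4',217,188,A([-.06,.151,0])),('c4',213,140,A([-.06,.151,.065])),('c3',210,228,A([.06,-.151,.015])),('c3',368,268,A([-.06,-.151,.015]))]
x,r=fit(o);print('rack',x.round(4),r.round(1).tolist())
for nm,l,(a,b) in(('coaster',[0,0,.007],(('c1',604,270),('c3',500,463))),('candle',[0,0,.082],(('c1',92,210),('c3',593,66)))):
    x,r=fit([(k,u,v,A(l)) for k,u,v in(a,b)],yaw=False);print(nm,x.round(4),r.round(1).tolist())
# stop: inner top edge in both
x0,_=fit(o);c,s=np.cos(x0[2]),np.sin(x0[2])
for q in(0,.01,.02,.03,.05):
  for l in([-.055,-.063+q,.08],[.055,-.063+q,.08]):
    P=[x0[0]+c*l[0]-s*l[1],x0[1]+s*l[0]+c*l[1],l[2]]
    print(q,((proj('scene',P)-[150,105])*4).round(),((proj('side',P)-[240,95])*4).round())
E
```

```text
[ 0.4244 -0.1702 -0.3867] -22.2
[[-0.7, -1.4], [0.3, -1.0], [0.6, 0.2], [-1.5, -0.5], [0.4, 0.3], [-1.4, 0.1], [0.6, -0.3], [-0.7, -1.4], [-0.8, -0.4], [-0.1, 1.3], [1.3, -0.7], [-0.9, 0.6], [-0.2, 1.8]]
[ 0.4379  0.1412 -0.0455] -2.6
[[-0.7, -0.9], [-0.0, -1.3], [0.2, -0.3], [-0.5, 0.2], [-0.4, 1.0], [-0.4, 0.5], [-1.0, 2.1], [-0.6, -0.6], [-0.3, 0.5], [1.0, 0.4], [0.2, 1.0], [-0.8, 0.5], [0.1, 1.4]]
[0.4501 0.3052 0.0317] 1.8
[[-1.5, -0.5], [-0.6, -1.1], [0.4, -0.0], [-0.5, -0.3], [-1.1, 1.1], [-0.4, 0.7], [-1.3, -0.2], [-0.9, -0.6], [-1.0, 0.8], [0.1, 1.1], [0.3, 0.1], [-1.2, 0.9], [0.4, 1.2]]
rack [ 0.6353 -0.007  -0.1081] [[-0.4, -1.9], [0.8, -0.2], [-0.6, -0.5], [-0.3, -1.2], [-1.2, 1.0], [-0.5, 1.7], [-1.1, -0.8], [-0.8, -1.4], [0.4, -1.4]]
coaster [ 0.4465 -0.0085  0.    ] [[0.3, -1.1], [-0.5, -0.6], [0.0, 0.0]]
candle [ 0.4336 -0.3055  0.    ] [[0.1, -0.5], [-0.4, -0.3], [0.0, 0.0]]
0 [520. 372.] [320. 290.]
0 [508. 552.] [159. 249.]
0.01 [539. 372.] [315. 301.]
0.01 [529. 552.] [153. 260.]
0.02 [557. 372.] [310. 313.]
0.02 [549. 553.] [148. 271.]
0.03 [576. 372.] [305. 324.]
0.03 [569. 553.] [142. 283.]
0.05 [613. 372.] [294. 348.]
0.05 [609. 553.] [130. 305.]
```

```bash
cat > go.py <<'E'
import sys,numpy as np
from workcell import robot, ticket, status, grab_frame, camera_model
x,y,z,yaw=map(float,sys.argv[1:5]); s=status.state(); R=s["orientation"]
Rt=np.array([[-np.cos(yaw),-np.sin(yaw),0],[-np.sin(yaw),np.cos(yaw),0],[0,0,-1]])
from scipy.spatial.transform import Rotation as Ro
d=R.T@(np.array([x,y,z])-s["tool_pos"])
print("shift",d.round(4),"turn",Ro.from_matrix(R.T@Rt).as_rotvec().round(4),"j6",s["joints"][5].round(3),"t",s["time"])
print("shift after turn",(Rt.T@(np.array([x,y,z])-s["tool_pos"])).round(4))
E
python3 go.py .4379 .1412 .23 -.0455
python3 -c "
from workcell import robot, ticket, status, grab_frame, camera_model
import numpy as np
m=camera_model('wrist');s=status.state();print(m['K'],s['orientation'].T@(m['eye']-s['tool_pos']),s['orientation'].T@m['attitude'])"
```

```text
shift [-0.4598  0.6352  0.0015] turn [ 0.002  -0.0004  0.3341] j6 -0.259 t 0.1
shift after turn [-2.261e-01  7.509e-01  3.000e-04]
[[343.9521724    0.         322.09399769]
 [  0.         343.9521724  194.66127824]
 [  0.           0.           1.        ]] [ 0.06668468 -0.00067658 -0.14246351] [[-8.17331029e-05 -9.65204720e-01 -2.61495395e-01]
 [ 9.99999929e-01 -1.75389118e-04  3.34817778e-04]
 [-3.69031146e-04 -2.61495349e-01  9.65204666e-01]]
```

The rows are not in the units I measure in: shifts go in units of 25 mm and turns go in units of 0.1 rad. I convert before sending: 0.0536 m is 2.144, -0.016 m is -0.64, 0.167 rad is 1.67.

```bash
python3 steer.py '{"sx": [0, 0, -0.64, -0.64, -0.64, -0.64, -0.64, -0.64, -0.64, -0.64], "sy": [0, 0, 2.144, 2.144, 2.144, 2.144, 2.144, 2.144, 2.144, 2.144], "sz": [0, 0, 0, 0, 0, 0, 0, 0, 0, 0], "rx": [0, 0, 0, 0, 0, 0, 0, 0, 0, 0], "ry": [0, 0, 0, 0, 0, 0, 0, 0, 0, 0], "rz": [1.67, 1.67, 0, 0, 0, 0, 0, 0, 0, 0]}' 0.085; python3 steer.py '{"sx": [-0.64, -0.64, -0.64, -0.64, -0.64, -0.64, 0, 0], "sy": [2.144, 2.144, 2.144, 2.144, 2.144, 2.144, 0, 0], "sz": [0, 0, 0, 0, 0, 0, 0, 0], "rx": [0, 0, 0, 0, 0, 0, 0, 0], "ry": [0, 0, 0, 0, 0, 0, 0, 0], "rz": [0, 0, 0, 0, 0, 0, 0, 0]}'; python3 go.py .4379 .1412 .23 -.0455; python3 - <<'E'
from workcell import robot, ticket, status, grab_frame, camera_model
import cv2,pickle
m=camera_model('wrist');im=grab_frame('wrist')
pickle.dump(m,open('w1.pkl','wb'));cv2.imwrite('pics/w1.png',im)
E
```

```text
time: 1.35
tool_pos: [0.3253, -0.1748, 0.2313]
orientation: [[-0.999, 0.046, 0.0], [0.046, 0.999, 0.0], [-0.0, 0.0, -1.0]]
contact_force: [1.6, 0.1, -0.4]
finger_gap: 0.0851
grip_force: 0.0
time: 2.35
tool_pos: [0.4351, 0.1401, 0.2307]
orientation: [[-0.999, 0.045, -0.002], [0.045, 0.999, -0.001], [0.002, -0.001, -1.0]]
contact_force: [0.6, -0.6, 0.1]
finger_gap: 0.085
grip_force: 0.0
shift [-0.0028  0.0012  0.0007] turn [-0.001  -0.0016  0.0006] j6 -2.284 t 2.35
shift after turn [-0.0028  0.0012  0.0007]
```

View pics/w1.png

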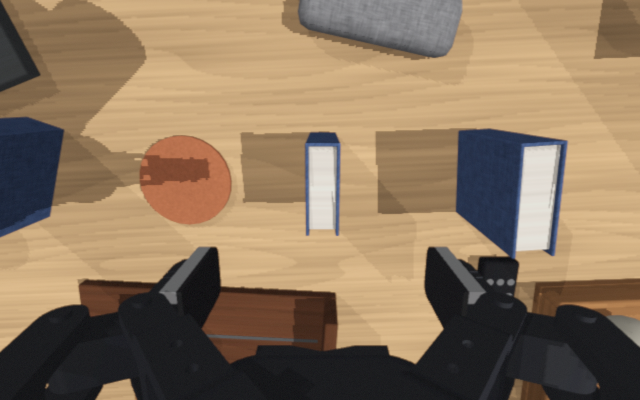

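The wrist view shows the short book's top at (306–340, 143–235), the mid book's at (520–566, 142–256), and the coaster centred at (186,180). The rack's back edge runs from (82,281) to (337,293). I'll cross-check these against the fixed cameras.

```bash
cat > w.py <<'E'
from h import *
import pickle
A=np.array
def load(f,k): M[k]=pickle.load(open(f,'rb')); C[k]=(k,0,0)
def bk(k,L,T,H,data,x0):
    x,r=fit1(k,[(u,v,A([a*L/2,b*T/2,c*H])) for u,v,a,b,c in data],x0);print(x.round(4),r.round(1).tolist())
def fit1(k,o,x0,yaw=True):
    C['s']=(k,0,0); return fit([('s',u,v,l) for u,v,l in o],x0,yaw)
E
python3 - <<'E'
from w import *
load('w1.pkl','w')
bk('w',.078,.028,.104,[(306,143,-1,-1,1),(340,143,-1,1,1),(306,235,1,-1,1),(339,235,1,1,1),(310,134,-1,-1,0),(336,134,-1,1,0)],(.438,.141,0))
bk('w',.092,.034,.122,[(520,143,-1,-1,1),(566,142,-1,1,1),(553,254,1,1,1),(514,256,1,-1,1),(458,130,-1,-1,0),(457,212,1,-1,0)],(.45,.305,0))
x,r=fit1('w',[(82,281,A([-.06,-.151,.015])),(323,292,A([-.06,.137,.065])),(337,293,A([-.06,.151,.065]))],(.635,-.007,-.1));print('rack',x,r.round(1).tolist())
print('coaster',fit1('w',[(186,180,A([0,0,.007]))],(.44,0,0),False))
E
```

```text
[ 0.4386  0.1397 -0.0508] [[-0.8, -0.1], [1.1, 0.1], [-0.2, 1.4], [0.2, 1.6], [-0.2, -2.3], [-0.0, -2.1]]
[0.4492 0.3037 0.0476] [[-0.1, 0.0], [1.3, -3.3], [3.6, 1.0], [-0.6, 2.6], [-1.4, -0.1], [-1.1, -0.5]]
rack [ 0.61491569 -0.00120169  0.00749385] [[-7.1, 0.2], [0.5, 0.8], [0.4, -0.8]]
coaster (array([ 0.44415872, -0.00974087,  0.        ]), array([[1.30739863e-12, 2.84217094e-14],
       [0.00000000e+00, 0.00000000e+00]]))
```

In the tool's units: 0.043 m is 1.72, 0.042 m is 1.68.

```bash
python3 steer.py '{"sx": [-0.12, 0, 0, 0, 0], "sy": [0.02, 0, 0, 0, 0], "sz": [1.72, 1.72, 1.72, 1.68, 0], "rx": [0, 0, 0, 0, 0], "ry": [0, 0, 0, 0, 0], "rz": [0, 0, 0, 0, 0]}'; python3 steer.py '{"sx": [0, 0, 0, 0, 0, 0], "sy": [0, 0, 0, 0, 0, 0], "sz": [0, 0, 0, 0, 0, 0], "rx": [0, 0, 0, 0, 0, 0], "ry": [0, 0, 0, 0, 0, 0], "rz": [0, 0, 0, 0, 0, 0]}' 0.0 40; python3 steer.py '{"sx": [0, 0, 0, 0, 0], "sy": [0, 0, 0, 0, 0], "sz": [-2, -2, -1.6, 0, 0], "rx": [0, 0, 0, 0, 0], "ry": [0, 0, 0, 0, 0], "rz": [0, 0, 0, 0, 0]}'
```

```text
time: 3.02
tool_pos: [0.4366, 0.1382, 0.0584]
orientation: [[-0.999, 0.047, -0.006], [0.047, 0.999, -0.004], [0.006, -0.005, -1.0]]
contact_force: [0.3, -0.4, 0.8]
finger_gap: 0.0849
grip_force: 0.0
time: 3.78
tool_pos: [0.4393, 0.1413, 0.0615]
orientation: [[-0.999, 0.045, 0.002], [0.045, 0.999, 0.001], [-0.002, 0.001, -1.0]]
contact_force: [-1.7, -0.3, 7.1]
finger_gap: 0.0277
grip_force: 45.8
time: 4.4
tool_pos: [0.4377, 0.1404, 0.1994]
orientation: [[-0.999, 0.046, -0.002], [0.046, 0.999, -0.0], [0.002, -0.0, -1.0]]
contact_force: [0.5, -0.9, -2.0]
finger_gap: 0.0275
grip_force: 45.1
```

```bash
python3 - <<'E'
import cv2
a=cv2.imread("pics/scene0.png")[190:280,225:395]
cv2.imwrite("pics/c5.png",cv2.convertScaleAbs(cv2.resize(a,None,fx=4,fy=4,interpolation=cv2.INTER_CUBIC),alpha=1.8,beta=25))
E
```

```text
(no output)
```

View pics/c5.png

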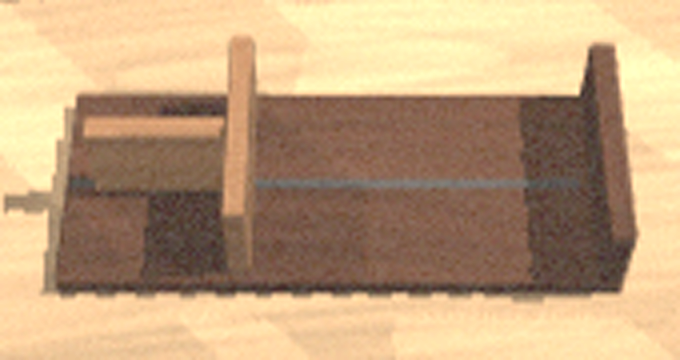

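```bash
python3 - <<'E'
from h import *
A=np.array
C['c5']=("scene",225,190)
def obs(q):
 return [('c5',78,95,A([-.06,-.151,.015])),('c5',56,282,A([.06,-.151,.015])),('c5',622,291,A([.06,.151,0])),('c5',590,45,A([-.06,.137,.065])),('c5',614,45,A([-.06,.151,.065])),('c5',635,235,A([.06,.151,.065])),('c5',612,240,A([.06,.137,.065])),('c5',582,97,A([-.06,.137,.015])),
('c4',37,137,A([.06,.151,0])),('c4',217,188,A([-.06,.151,0])),('c4',213,140,A([-.06,.151,.065])),('c3',210,228,A([.06,-.151,.015])),('c3',368,268,A([-.06,-.151,.015])),
('c5',255,38,A([-.055,-.063+q,.08])),('c5',231,38,A([-.055,-.075+q,.08])),('c5',246,212,A([.055,-.063+q,.08])),('c5',224,212,A([.055,-.075+q,.08])),('c3',155,262,A([.055,-.075+q,.08])),('c3',318,297,A([-.055,-.075+q,.08]))]
for q in(0,.005,.01,.015,.02):
    x,r=fit(obs(q),(.635,0,-.1));print(q,x.round(4),(r**2).sum().round(1))
x,r=fit(obs(.012),(.635,0,-.1));print(r.round(1).tolist())
o=[a for a in obs(0)[:13] if a[0]=='c5'];x,r=fit(o,(.635,0,-.1));print('scene only',x.round(4),r.round(1).tolist())
o=[a for a in obs(0)[:13] if a[0]!='c5'];x,r=fit(o,(.635,0,-.1));print('side only',x.round(4),r.round(1).tolist())
E
```

```text
0 [ 0.6362 -0.0038 -0.0989] 316.7
0.005 [ 0.6361 -0.0038 -0.0994] 169.5
0.01 [ 0.636  -0.004  -0.1002] 77.3
0.015 [ 0.6357 -0.0046 -0.1013] 36.0
0.02 [ 0.6356 -0.0065 -0.103 ] 33.4
[[0.3, -1.1], [0.2, -0.3], [0.3, 0.7], [0.4, -1.0], [0.8, -1.0], [1.6, 0.5], [0.4, -0.8], [-0.3, -1.6], [-1.4, 2.2], [-0.6, 2.7], [-1.1, 0.2], [-1.7, -0.7], [-0.4, -0.9], [-1.9, -1.3], [-1.5, -1.3], [-1.7, 0.4], [-2.2, 0.4], [0.3, -2.3], [0.0, -1.2]]
scene only [ 0.6371 -0.0053 -0.1007] [[-0.2, -0.6], [-0.3, 0.3], [-0.1, 1.3], [0.0, -0.5], [0.4, -0.5], [1.2, 1.1], [-0.1, -0.2], [-0.7, -1.1]]
side only [ 0.6333 -0.0068 -0.1081] [[-0.5, 1.2], [0.2, 1.9], [-0.3, -0.6], [-0.2, -1.2], [1.0, -1.3]]
```

```bash
python3 go.py .6482 .1124 .11 -.103
```

```text
shift [-0.2117 -0.0183  0.089 ] turn [-0.0005 -0.0019  0.0573] j6 -2.281 t 4.4
shift after turn [-0.2122 -0.0062  0.0894]
```

In the tool's units: -0.0426 m is -1.704, -0.0424 m is -1.696, 0.0573 rad is 0.573.

```bash
python3 steer.py '{"sx": [0, -1.696, -1.696, -1.696, -1.696, -1.704, 0, 0, 0, 0], "sy": [0, -0.048, -0.048, -0.048, -0.048, -0.048, 0, 0, 0, 0], "sz": [0, 0, 0, 0, 0, 0.8, 1.6, 1.16, 0, 0], "rx": [0, 0, 0, 0, 0, 0, 0, 0, 0, 0], "ry": [0, 0, 0, 0, 0, 0, 0, 0, 0, 0], "rz": [0.573, 0, 0, 0, 0, 0, 0, 0, 0, 0]}'; python3 go.py .6482 .1124 .0765 -.103
```

```text
time: 5.65
tool_pos: [0.6496, 0.1132, 0.1115]
orientation: [[-0.995, 0.102, 0.0], [0.102, 0.995, -0.001], [-0.0, -0.001, -1.0]]
contact_force: [0.2, 0.6, -0.4]
finger_gap: 0.0276
grip_force: 44.9
shift [ 0.0013 -0.0009  0.035 ] turn [-0.0005  0.0003  0.001 ] j6 -2.091 t 5.65
shift after turn [ 0.0013 -0.0009  0.035 ]
```

In the tool's units: 0.016 m is 0.64, 0.012 m is 0.48.

```bash
python3 steer.py '{"sx": [0.032, 0, 0, 0, 0, 0], "sy": [-0.02, 0, 0, 0, 0, 0], "sz": [0.64, 0.48, 0.2, 0.08, 0, 0], "rx": [0, 0, 0, 0, 0, 0], "ry": [0, 0, 0, 0, 0, 0], "rz": [0, 0, 0, 0, 0, 0]}'
```

```text
time: 6.4
tool_pos: [0.6486, 0.1128, 0.0767]
orientation: [[-0.995, 0.102, 0.001], [0.102, 0.995, 0.0], [-0.001, 0.001, -1.0]]
contact_force: [-0.4, -0.5, 0.0]
finger_gap: 0.0275
grip_force: 45.0
```

In the tool's units: 0.001 m is 0.04.

```bash
python3 steer.py '{"sx": [0, 0, 0], "sy": [0, 0, 0], "sz": [0.04, 0, 0], "rx": [0, 0, 0], "ry": [0, 0, 0], "rz": [0, 0, 0]}';python3 steer.py '{"sx": [0, 0, 0], "sy": [0, 0, 0], "sz": [0.04, 0, 0], "rx": [0, 0, 0], "ry": [0, 0, 0], "rz": [0, 0, 0]}'; python3 - <<'E'
from workcell import robot, ticket, status, grab_frame, camera_model
import cv2
a=grab_frame("side");b=grab_frame("scene")
cv2.imwrite("pics/s2.png",cv2.hconcat([cv2.resize(a[150:270,200:300],None,fx=4,fy=4,interpolation=2),cv2.resize(b[180:300,300:400][:120],None,fx=4,fy=4,interpolation=2)]))
E
```

```text
time: 6.78
tool_pos: [0.6487, 0.1128, 0.0767]
orientation: [[-0.995, 0.102, 0.001], [0.102, 0.995, 0.0], [-0.001, 0.0, -1.0]]
contact_force: [-2.4, 0.3, 6.2]
finger_gap: 0.0274
grip_force: 45.7
time: 7.15
tool_pos: [0.6487, 0.1128, 0.0766]
orientation: [[-0.995, 0.102, 0.002], [0.102, 0.995, 0.0], [-0.002, 0.0, -1.0]]
contact_force: [-4.6, 0.2, 9.1]
finger_gap: 0.0276
grip_force: 46.2
```

View pics/s2.png

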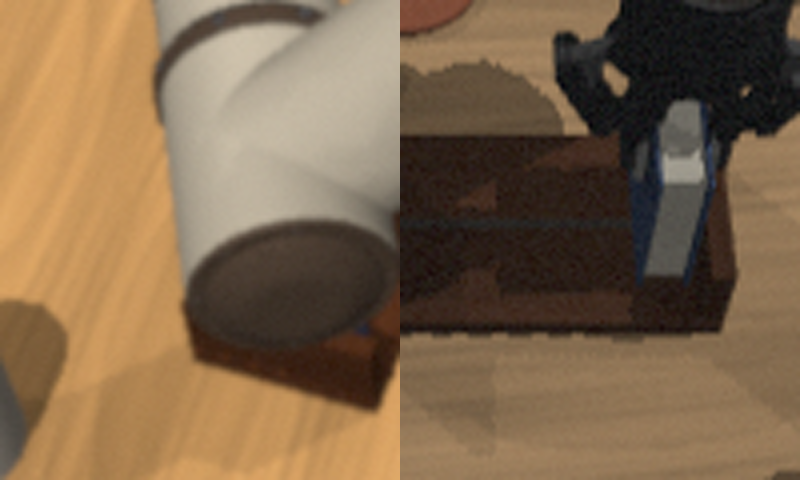

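The book is standing on the board (9 N contact), square and just inside the fixed end. I'll release it and go to the mid book.

In the tool's units: -0.001 m is -0.04.

```bash
python3 steer.py '{"sx": [0, 0, 0], "sy": [0, 0, 0], "sz": [-0.04, 0, 0], "rx": [0, 0, 0], "ry": [0, 0, 0], "rz": [0, 0, 0]}' 0.045; python3 steer.py '{"sx": [0, 0, 0, 0], "sy": [0, 0, 0, 0], "sz": [-1.2, -2, -2, 0], "rx": [0, 0, 0, 0], "ry": [0, 0, 0, 0], "rz": [0, 0, 0, 0]}'; python3 go.py .4496 .3045 .20 .04
```

```text
time: 7.62
tool_pos: [0.6483, 0.1126, 0.0749]
orientation: [[-0.995, 0.102, -0.0], [0.102, 0.995, -0.0], [0.0, -0.0, -1.0]]
contact_force: [-0.3, -0.1, -0.3]
finger_gap: 0.0449
grip_force: 0.0
time: 8.12
tool_pos: [0.651, 0.1134, 0.2108]
orientation: [[-0.995, 0.102, 0.01], [0.102, 0.995, 0.003], [-0.01, 0.004, -1.0]]
contact_force: [-0.3, 0.8, 0.1]
finger_gap: 0.0449
grip_force: 0.0
shift [0.2199 0.1696 0.0093] turn [ 0.0033  0.0103 -0.1419] j6 -2.091 t 8.125
shift after turn [0.1936 0.199  0.0108]
```

In the tool's units: 0.0398 m is 1.592, 0.0385 m is 1.54, -0.142 rad is -1.42.

```bash
python3 steer.py '{"sx": [0, 1.54, 1.54, 1.54, 1.54, 1.54, 0, 0], "sy": [0, 1.592, 1.592, 1.592, 1.592, 1.592, 0, 0], "sz": [0, 0, 0, 0, 0, 0, 0, 0], "rx": [0, 0, 0, 0, 0, 0, 0, 0], "ry": [0, 0, 0, 0, 0, 0, 0, 0], "rz": [-1.42, 0, 0, 0, 0, 0, 0, 0]}' 0.085; python3 go.py .4496 .3045 .070 .04; python3 - <<'E'
from workcell import robot, ticket, status, grab_frame, camera_model
import cv2,pickle
m=camera_model('wrist');im=grab_frame('wrist')
pickle.dump(m,open('w2.pkl','wb'));cv2.imwrite('pics/w2.png',im)
E
```

```text
time: 9.12
tool_pos: [0.4479, 0.3038, 0.2046]
orientation: [[-0.999, -0.04, -0.001], [-0.04, 0.999, -0.001], [0.001, -0.001, -1.0]]
contact_force: [0.0, -0.0, -0.5]
finger_gap: 0.0851
grip_force: 0.0
shift [-0.0018  0.0007  0.1346] turn [-0.0009 -0.0008  0.0001] j6 -2.426 t 9.125
shift after turn [-0.0017  0.0006  0.1346]
```

View pics/w2.png

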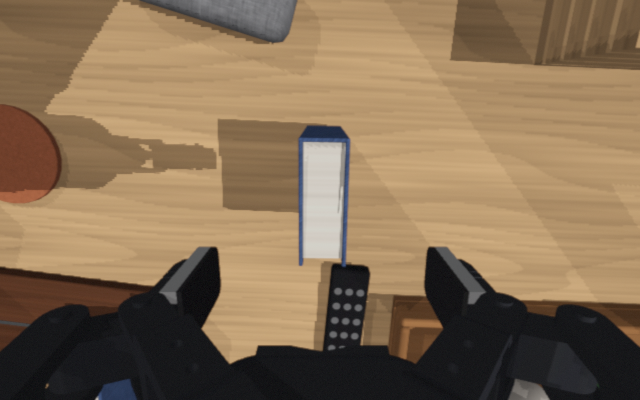

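```bash
python3 - <<'E'
from w import *
load('w2.pkl','w')
bk('w',.092,.034,.122,[(299,139,-1,-1,1),(349,139,-1,1,1),(345,265,1,1,1),(300,265,1,-1,1),(304,127,-1,-1,0),(343,127,-1,1,0)],(.45,.305,0))
E
python3 steer.py '{"sx": [-0.064, 0, 0, 0, 0, 0], "sy": [0.012, 0, 0, 0, 0, 0], "sz": [1.72, 1.72, 1.72, 0.22, 0, 0], "rx": [0, 0, 0, 0, 0, 0], "ry": [0, 0, 0, 0, 0, 0], "rz": [0, 0, 0, 0, 0, 0]}'; python3 steer.py '{"sx": [0, 0, 0, 0, 0, 0], "sy": [0, 0, 0, 0, 0, 0], "sz": [0, 0, 0, 0, 0, 0], "rx": [0, 0, 0, 0, 0, 0], "ry": [0, 0, 0, 0, 0, 0], "rz": [0, 0, 0, 0, 0, 0]}' 0.0 40
```

```text
[0.4506 0.304  0.0315] [[-1.3, -0.5], [1.1, -0.1], [1.3, 2.8], [-1.0, 2.4], [2.2, -1.2], [-2.5, -0.9]]
time: 9.93
tool_pos: [0.451, 0.3051, 0.0727]
orientation: [[-0.999, -0.039, 0.003], [-0.039, 0.999, 0.003], [-0.003, 0.003, -1.0]]
contact_force: [-0.1, 0.4, 0.0]
finger_gap: 0.0849
grip_force: 0.0
time: 10.68
tool_pos: [0.45, 0.3046, 0.0714]
orientation: [[-0.999, -0.04, 0.001], [-0.04, 0.999, 0.001], [-0.001, 0.001, -1.0]]
contact_force: [-1.4, 0.3, 6.5]
finger_gap: 0.0333
grip_force: 41.3
```

```bash
python3 steer.py '{"sx": [0, 0, 0, 0, 0], "sy": [0, 0, 0, 0, 0], "sz": [-2, -2, -2, 0, 0], "rx": [0, 0, 0, 0, 0], "ry": [0, 0, 0, 0, 0], "rz": [0, 0, 0, 1.43, 0]}'; python3 go.py .6426 .0577 .12 -.103
```

```text
time: 11.3
tool_pos: [0.4489, 0.3038, 0.2199]
orientation: [[-0.995, 0.102, -0.002], [0.102, 0.995, -0.001], [0.002, -0.001, -1.0]]
contact_force: [-0.1, 0.3, -2.7]
finger_gap: 0.0337
grip_force: 40.9
shift [-0.218  -0.2249  0.0997] turn [-0.0009 -0.0019  0.0005] j6 -2.566 t 11.3
shift after turn [-0.218  -0.2249  0.0999]
```

In the tool's units: 0.05 m is 2, -0.0375 m is -1.5.

```bash
python3 steer.py '{"sx": [-1.452, -1.452, -1.452, -1.452, -1.452, -1.452, 0, 0, 0, 0], "sy": [-1.5, -1.5, -1.5, -1.5, -1.5, -1.5, 0, 0, 0, 0], "sz": [0, 0, 0, 0, 0, 0, 0, 2, 2, 0], "rx": [0, 0, 0, 0, 0, 0, 0, 0, 0, 0], "ry": [0, 0, 0, 0, 0, 0, 0, 0, 0, 0], "rz": [0, 0, 0, 0, 0, 0, 0, 0, 0, 0]}';  python3 steer.py '{"sx": [0, 0, 0, 0], "sy": [0, 0, 0, 0], "sz": [0.6, 0.48, 0, 0], "rx": [0, 0, 0, 0], "ry": [0, 0, 0, 0], "rz": [0, 0, 0, 0]}'; python3 go.py .6426 .0577 .0855 -.103
```

```text
time: 12.55
tool_pos: [0.6386, 0.0575, 0.1149]
orientation: [[-0.995, 0.102, -0.013], [0.102, 0.995, -0.003], [0.013, -0.005, -1.0]]
contact_force: [-0.5, -0.5, -1.5]
finger_gap: 0.0334
grip_force: 40.8
time: 13.05
tool_pos: [0.6437, 0.0581, 0.0947]
orientation: [[-0.995, 0.103, 0.002], [0.103, 0.995, 0.0], [-0.002, 0.0, -1.0]]
contact_force: [0.3, 0.7, -1.5]
finger_gap: 0.0338
grip_force: 41.0
shift [ 0.001  -0.0005  0.0092] turn [ 0.0005  0.0016 -0.0002] j6 -2.014 t 13.05
shift after turn [ 0.001  -0.0005  0.0092]
```

```bash
python3 steer.py '{"sx": [0.02, 0, 0, 0], "sy": [0, 0, 0, 0], "sz": [0.2, 0.12, 0, 0], "rx": [0, 0, 0, 0], "ry": [0, 0, 0, 0], "rz": [0, 0, 0, 0]}';  python3 steer.py '{"sx": [0, 0, 0], "sy": [0, 0, 0], "sz": [0.06, 0, 0], "rx": [0, 0, 0], "ry": [0, 0, 0], "rz": [0, 0, 0]}';python3 steer.py '{"sx": [0, 0, 0], "sy": [0, 0, 0], "sz": [0.04, 0, 0], "rx": [0, 0, 0], "ry": [0, 0, 0], "rz": [0, 0, 0]}'
```

```text
time: 13.55
tool_pos: [0.643, 0.0581, 0.0865]
orientation: [[-0.995, 0.103, 0.001], [0.103, 0.995, 0.0], [-0.001, 0.0, -1.0]]
contact_force: [-1.2, 0.4, 1.7]
finger_gap: 0.0338
grip_force: 41.3
time: 13.92
tool_pos: [0.643, 0.0581, 0.0864]
orientation: [[-0.995, 0.103, 0.002], [0.103, 0.995, -0.0], [-0.002, 0.0, -1.0]]
contact_force: [-4.2, 0.3, 9.4]
finger_gap: 0.0336
grip_force: 42.3
time: 14.3
tool_pos: [0.643, 0.0581, 0.0864]
orientation: [[-0.995, 0.103, 0.002], [0.103, 0.995, -0.0], [-0.002, -0.0, -1.0]]
contact_force: [-5.4, 1.4, 12.9]
finger_gap: 0.0333
grip_force: 42.8
```

```bash
python3 steer.py '{"sx": [0, 0, 0], "sy": [0, 0, 0], "sz": [-0.08, 0, 0], "rx": [0, 0, 0], "ry": [0, 0, 0], "rz": [0, 0, 0]}' 0.045; python3 steer.py '{"sx": [0, 0, 0, 0, 0, 0], "sy": [0, 0, 0, 0, 0, 0], "sz": [-1.2, -2, -2, 0, 0, 0], "rx": [0, 0, 0, 0, 0, 0], "ry": [0, 0, 0, 0, 0, 0], "rz": [0, 0, 0, 1.42, 1.42, 0]}'; python3 go.py .4244 -.1702 .23 -.387
```

```text
time: 14.68
tool_pos: [0.6425, 0.058, 0.0848]
orientation: [[-0.995, 0.103, -0.001], [0.103, 0.995, -0.0], [0.001, -0.0, -1.0]]
contact_force: [0.4, -0.6, 0.1]
finger_gap: 0.0453
grip_force: 0.0
time: 15.42
tool_pos: [0.6425, 0.058, 0.2149]
orientation: [[-0.926, 0.376, -0.001], [0.376, 0.926, -0.0], [0.001, -0.0, -1.0]]
contact_force: [-0.5, 0.6, -0.1]
finger_gap: 0.0453
grip_force: 0.0
shift [ 0.1162 -0.2935 -0.015 ] turn [-0.0003 -0.0006  0.001 ] j6 -2.297 t 15.425
shift after turn [ 0.1159 -0.2936 -0.0151]
```

In the tool's units: -0.0489 m is -1.956, 0.0194 m is 0.776.

```bash
python3 steer.py '{"sx": [0.776, 0.776, 0.776, 0.776, 0.776, 0.776, 0, 0], "sy": [-1.956, -1.956, -1.956, -1.956, -1.956, -1.956, 0, 0], "sz": [-0.1, -0.1, -0.1, -0.1, -0.1, -0.1, 0, 0], "rx": [0, 0, 0, 0, 0, 0, 0, 0], "ry": [0, 0, 0, 0, 0, 0, 0, 0], "rz": [0, 0, 0, 0, 0, 0, 0, 0]}' 0.085; python3 go.py .4244 -.1702 .088 -.387; python3 - <<'E'
from workcell import robot, ticket, status, grab_frame, camera_model
import cv2,pickle
m=camera_model('wrist');im=grab_frame('wrist')
pickle.dump(m,open('w3.pkl','wb'));cv2.imwrite('pics/w3.png',im)
E
```

```text
time: 16.42
tool_pos: [0.4242, -0.1697, 0.2304]
orientation: [[-0.926, 0.377, 0.0], [0.377, 0.926, -0.0], [-0.0, 0.0, -1.0]]
contact_force: [0.2, 0.6, -0.2]
finger_gap: 0.0848
grip_force: 0.0
shift [-0.0003 -0.0004  0.1424] turn [0.0001 0.0005 0.0005] j6 -1.934 t 16.425
shift after turn [-0.0004 -0.0004  0.1424]
```

View pics/w3.png

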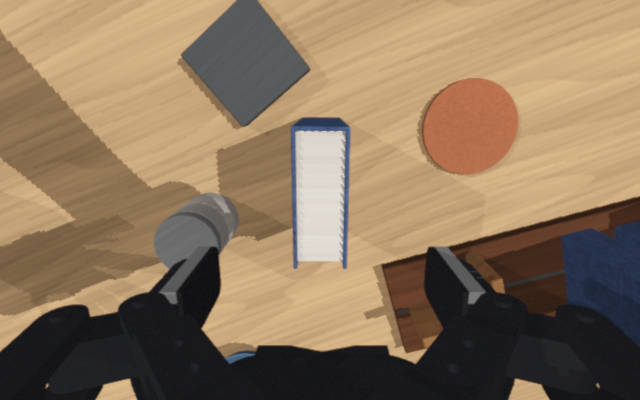

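```bash
python3 - <<'E'
from w import *
load('w3.pkl','w')
bk('w',.105,.04,.14,[(292,128,-1,-1,1),(350,128,-1,1,1),(347,268,1,1,1),(293,268,1,-1,1),(302,119,-1,-1,0),(341,119,-1,1,0)],(.425,-.17,-.387))
print('coaster',fit1('w',[(470,126,A([0,0,.007]))],(.44,0,0),False)[0])
print('rack -x-y corner',fit1('w',[(384,266,A([0,0,.015]))],(.44,0,0),False)[0])
c,s=np.cos(-.103),np.sin(-.103);print([.636-.06*c+.151*s,-.006-.06*s-.151*c])
E
python3 steer.py '{"sx": [0, 0, 0, 0, 0, 0], "sy": [0, 0, 0, 0, 0, 0], "sz": [1.88, 1.88, 1.88, 0.06, 0, 0], "rx": [0, 0, 0, 0, 0, 0], "ry": [0, 0, 0, 0, 0, 0], "rz": [0, 0, 0, 0, 0, 0]}'; python3 steer.py '{"sx": [0, 0, 0, 0, 0, 0], "sy": [0, 0, 0, 0, 0, 0], "sz": [0, 0, 0, 0, 0, 0], "rx": [0, 0, 0, 0, 0, 0], "ry": [0, 0, 0, 0, 0, 0], "rz": [0, 0, 0, 0, 0, 0]}' 0.0 45
```

```text
[ 0.4265 -0.1727 -0.3944] [[-1.0, -0.5], [1.0, -0.1], [-0.1, 2.9], [0.2, 2.5], [0.5, -1.2], [-0.7, -0.9]]
coaster [ 0.44397153 -0.01163168  0.        ]
rack -x-y corner [ 0.55739414 -0.14842603  0.        ]
[np.float64(0.5607924744346018), np.float64(-0.150030649857348)]
time: 17.23
tool_pos: [0.4258, -0.1695, 0.0897]
orientation: [[-0.926, 0.377, 0.004], [0.377, 0.926, -0.0], [-0.004, 0.001, -1.0]]
contact_force: [-0.2, -0.1, 0.8]
finger_gap: 0.0849
grip_force: 0.0
time: 17.98
tool_pos: [0.4241, -0.1698, 0.0885]
orientation: [[-0.926, 0.378, 0.0], [0.378, 0.926, -0.0], [-0.001, -0.0, -1.0]]
contact_force: [-1.5, -0.5, 5.6]
finger_gap: 0.0394
grip_force: 45.0
```

The rows are not in the units I measure in: shifts go in units of 25 mm and turns go in units of 0.1 rad. I convert before sending: -0.05 m is -2, -0.03 m is -1.2, -0.142 rad is -1.42.

```bash
python3 steer.py '{"sx": [0, 0, 0, 0, 0, 0], "sy": [0, 0, 0, 0, 0, 0], "sz": [-2, -2, -1.2, 0, 0, 0], "rx": [0, 0, 0, 0, 0, 0], "ry": [0, 0, 0, 0, 0, 0], "rz": [0, 0, 0, -1.42, -1.42, 0]}'; python3 go.py .635 -.0026 .12 -.103
```

```text
time: 18.73
tool_pos: [0.4234, -0.1694, 0.217]
orientation: [[-0.994, 0.105, -0.001], [0.105, 0.994, 0.001], [0.002, 0.001, -1.0]]
contact_force: [-0.9, -0.1, -2.4]
finger_gap: 0.0398
grip_force: 45.7
shift [-0.1931  0.1881  0.0968] turn [ 0.0006 -0.0015 -0.0025] j6 -1.653 t 18.725
shift after turn [-0.1934  0.1876  0.097 ]
```

In the tool's units: 0.05 m is 2, 0.044 m is 1.76, -0.0025 rad is -0.025.

```bash
python3 steer.py '{"sx": [-1.544, -1.544, -1.544, -1.544, -1.544, 0, 0, 0, 0, 0], "sy": [1.504, 1.504, 1.504, 1.504, 1.504, 0, 0, 0, 0, 0], "sz": [0, 0, 0, 0, 0, 0, 2, 1.76, 0, 0], "rx": [0, 0, 0, 0, 0, 0, 0, 0, 0, 0], "ry": [0, 0, 0, 0, 0, 0, 0, 0, 0, 0], "rz": [-0.025, 0, 0, 0, 0, 0, 0, 0, 0, 0]}'; python3 go.py .635 -.0026 .1035 -.103
```

```text
time: 19.98
tool_pos: [0.6361, -0.0025, 0.1256]
orientation: [[-0.995, 0.101, 0.003], [0.101, 0.995, -0.0], [-0.003, -0.0, -1.0]]
contact_force: [0.6, 0.3, -2.2]
finger_gap: 0.0395
grip_force: 45.9
shift [ 0.0011 -0.0002  0.0221] turn [-0.0001  0.0027  0.0016] j6 -1.923 t 19.975
shift after turn [ 0.0011 -0.0002  0.0221]
```

```bash
python3 steer.py '{"sx": [0.012, 0, 0, 0], "sy": [0, 0, 0, 0], "sz": [0.48, 0.32, 0, 0], "rx": [0, 0, 0, 0], "ry": [0, 0, 0, 0], "rz": [0.015, 0, 0, 0]}';  python3 steer.py '{"sx": [0, 0, 0], "sy": [0, 0, 0], "sz": [0.06, 0, 0], "rx": [0, 0, 0], "ry": [0, 0, 0], "rz": [0, 0, 0]}';python3 steer.py '{"sx": [0, 0, 0], "sy": [0, 0, 0], "sz": [0.04, 0, 0], "rx": [0, 0, 0], "ry": [0, 0, 0], "rz": [0, 0, 0]}'
```

```text
time: 20.48
tool_pos: [0.6347, -0.0021, 0.1038]
orientation: [[-0.995, 0.103, -0.0], [0.103, 0.995, 0.0], [0.0, 0.0, -1.0]]
contact_force: [-0.2, -0.5, -2.2]
finger_gap: 0.0393
grip_force: 45.9
time: 20.85
tool_pos: [0.635, -0.0021, 0.1034]
orientation: [[-0.995, 0.102, 0.001], [0.102, 0.995, -0.0], [-0.001, 0.0, -1.0]]
contact_force: [-1.9, 0.7, 6.1]
finger_gap: 0.0397
grip_force: 46.6
time: 21.22
tool_pos: [0.6351, -0.0021, 0.1034]
orientation: [[-0.995, 0.102, 0.002], [0.102, 0.995, -0.0], [-0.002, 0.0, -1.0]]
contact_force: [-3.5, 1.0, 9.8]
finger_gap: 0.0394
grip_force: 47.1
```

In the tool's units: -0.002 m is -0.08.

```bash
python3 steer.py '{"sx": [0, 0, 0], "sy": [0, 0, 0], "sz": [-0.08, 0, 0], "rx": [0, 0, 0], "ry": [0, 0, 0], "rz": [0, 0, 0]}' 0.051; python3 steer.py '{"sx": [0, 0, 0, 1.2, 1.2, 1.2, 1.2, 1.2, 0], "sy": [0, 0, 0, -2, -2, -2, -2, -2, 0], "sz": [-1.2, -2, -2, 0, 0, 0, 0, 0, 0], "rx": [0, 0, 0, 0, 0, 0, 0, 0, 0], "ry": [0, 0, 0, 0, 0, 0, 0, 0, 0], "rz": [0, 0, 0, 0, 0, 0, 0, 0, 0]}'; python3 - <<'E'
from workcell import robot, ticket, status, grab_frame, camera_model
import cv2
b=grab_frame("scene");cv2.imwrite("pics/sc3.png",b)
a=grab_frame("side");cv2.imwrite("pics/sd3.png",a)
f=lambda i:cv2.convertScaleAbs(cv2.resize(i,None,fx=4,fy=4,interpolation=2),alpha=1.4,beta=15)
cv2.imwrite("pics/s3.png",f(b[165:285,220:400]));cv2.imwrite("pics/d3.png",f(a[130:260,235:345]))
E
```

```text
time: 21.6
tool_pos: [0.6347, -0.0021, 0.1028]
orientation: [[-0.995, 0.102, -0.0], [0.102, 0.995, -0.0], [0.0, -0.0, -1.0]]
contact_force: [-0.1, 0.7, 0.4]
finger_gap: 0.0512
grip_force: 0.0
time: 22.72
tool_pos: [0.4576, -0.2377, 0.2333]
orientation: [[-0.994, 0.107, -0.0], [0.107, 0.994, 0.0], [0.0, 0.0, -1.0]]
contact_force: [0.8, -0.6, -0.0]
finger_gap: 0.0512
grip_force: 0.0
```

View pics/s3.png

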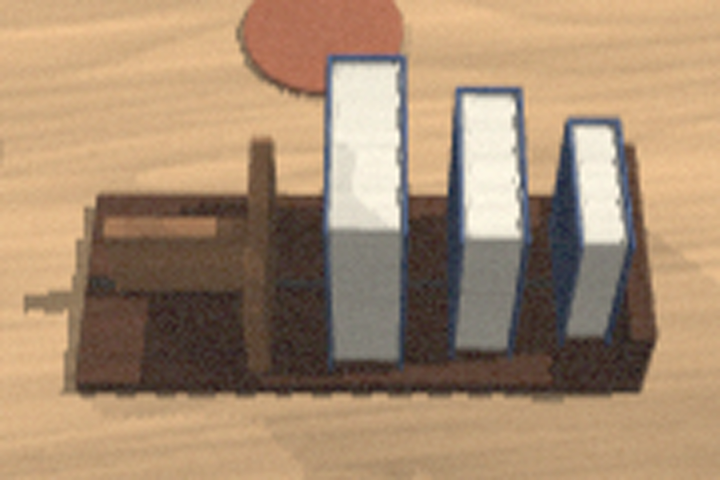

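```bash
python3 - <<'E'
from w import *
C['s3']=('scene',220,165)
B=dict(tall=(.105,.04,.14,[(328,58,-1,-1,1),(406,57,-1,1,1),(404,230,1,1,1),(328,232,1,-1,1),(330,368,1,-1,0),(402,366,1,1,0)]),
mid=(.092,.034,.122,[(457,90,-1,-1,1),(522,89,-1,1,1),(529,239,1,1,1),(463,242,1,-1,1),(450,354,1,-1,0),(513,354,1,1,0)]),
short=(.078,.028,.104,[(566,121,-1,-1,1),(620,121,-1,1,1),(631,242,1,1,1),(581,245,1,-1,1),(560,342,1,-1,0),(609,342,1,1,0)]))
for n,(L,T,H,d) in B.items():
    x,r=fit([('s3',u,v,A([a*L/2,b*T/2,c*H+.015])) for u,v,a,b,c in d],(.63,0,-.1))
    for rk in((.6371,-.0053,-.1007),(.636,-.006,-.103)):
        c,s=np.cos(rk[2]),np.sin(rk[2]);q=x[:2]-rk[:2];print(n,'rack xy',(c*q[0]+s*q[1]).round(4),(-s*q[0]+c*q[1]).round(4),'yaw',(x[2]-rk[2]).round(3))
    print(x.round(4),r.round(1).tolist())
E
python3 go.py .4336 -.3055 .2 -.103
```

```text
tall rack xy -0.0006 0.0036 yaw -0.002
tall rack xy 0.0004 0.0044 yaw 0.0
[ 0.6368 -0.0017 -0.1028] [[-0.3, -1.5], [0.2, -1.2], [1.4, 0.5], [-1.3, -0.1], [-0.3, 0.4], [0.5, 0.9]]
mid rack xy -0.0005 0.0653 yaw -0.008
mid rack xy 0.0004 0.0662 yaw -0.005
[ 0.6432  0.0598 -0.1084] [[-0.4, -1.5], [0.2, -1.2], [0.9, 0.4], [-0.6, -0.5], [-0.1, 1.2], [0.1, 1.3]]
short rack xy -0.002 0.12 yaw 0.008
short rack xy -0.0012 0.1208 yaw 0.011
[ 0.6472  0.1143 -0.0923] [[-0.1, -1.8], [0.0, -1.9], [1.4, 0.6], [-0.6, -0.0], [-0.5, 0.7], [0.3, 0.6]]
shift [ 0.0188 -0.0719  0.0333] turn [ 0.      0.0004 -0.0008] j6 -1.515 t 22.825
shift after turn [ 0.0189 -0.0719  0.0333]
```

In the tool's units: -0.1745 rad is -1.745.

```bash
python3 steer.py '{"sx": [0, 0, 0, 0, 0, 0, 0, 0, 0, 0], "sy": [0, 0, 0, 0, 0, 0, 0, 0, 0, 0], "sz": [0, 0, 0, 0, 0, 0, 0, 0, 0, 0], "rx": [0, 0, 0, 0, 0, 0, 0, 0, 0, 0], "ry": [0, 0, 0, 0, 0, 0, 0, 0, 0, 0], "rz": [-1.745, -1.745, -1.745, -1.745, -1.745, -1.745, -1.745, -1.745, -1.745, 0]}' 0.06; python3 go.py .6247 -.1154 .15 1.468
```

```text
time: 24.08
tool_pos: [0.4609, -0.2344, 0.2331]
orientation: [[-0.103, -0.995, -0.0], [-0.995, 0.103, 0.0], [-0.0, 0.0, -1.0]]
contact_force: [-0.1, 0.2, -0.1]
finger_gap: 0.0598
grip_force: 0.0
shift [-0.1352 -0.1507  0.0831] turn [0.0001 0.0001 0.    ] j6 0.054 t 24.075
shift after turn [-0.1352 -0.1507  0.0831]
```

```bash
python3 steer.py '{"sx": [-1.352, -1.352, -1.352, -1.352, 0, 0], "sy": [-1.508, -1.508, -1.508, -1.508, 0, 0], "sz": [0, 0.8, 1.2, 1.32, 0, 0], "rx": [0, 0, 0, 0, 0, 0], "ry": [0, 0, 0, 0, 0, 0], "rz": [0, 0, 0, 0, 0, 0]}'; python3 go.py .6247 -.1154 .047 1.468; python3 - <<'E'
from workcell import robot, ticket, status, grab_frame, camera_model
import cv2,pickle
m=camera_model('wrist');im=grab_frame('wrist')
pickle.dump(m,open('w4.pkl','wb'));cv2.imwrite('pics/w4.png',cv2.convertScaleAbs(im,alpha=1.5,beta=15))
E
```

```text
time: 24.82
tool_pos: [0.6241, -0.1158, 0.15]
orientation: [[-0.103, -0.995, -0.001], [-0.995, 0.103, -0.0], [0.0, 0.001, -1.0]]
contact_force: [0.1, -0.1, 1.6]
finger_gap: 0.0599
grip_force: 0.0
shift [-0.0005 -0.0006  0.103 ] turn [ 0.0007 -0.0005 -0.0004] j6 -0.175 t 24.825
shift after turn [-0.0005 -0.0006  0.103 ]
```

View pics/w4.png

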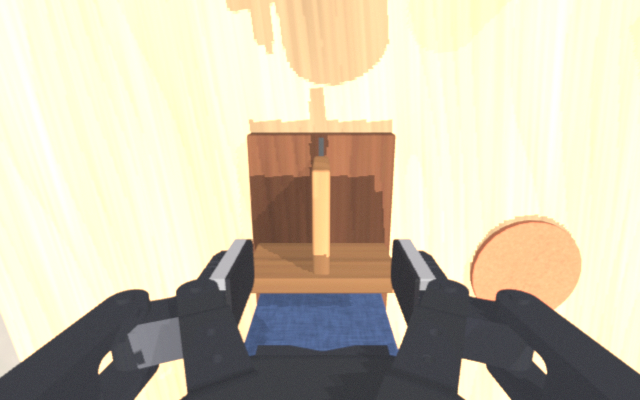

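The tab runs along u≈321, from its outer end at v≈165 to the plate at v≈276. It is centred between the fingers.

```bash
python3 - <<'E'
from w import *
load('w4.pkl','w')
c,s=np.cos(-.103),np.sin(-.103)
for n,u,v,z in(('tab end',321,165,.075),('plate outer L',250,276,.08),('board corner +x',249,135,.015),('board -x',393,134,.015),('plate inner',320,292,.08),('coaster',526,264,.007)):
    x=fit1('w',[(u,v,A([0,0,z]))],(.6,-.1,0),False)[0];q=x[:2]-[.636,-.006];print(n,x[:2].round(4),'rack',(c*q[0]+s*q[1]).round(4),(-s*q[0]+c*q[1]).round(4))
E
python3 steer.py '{"sx": [0, 0, 0, 0, 0], "sy": [0, 0, 0, 0, 0], "sz": [1.8, 1.6, 0.72, 0, 0], "rx": [0, 0, 0, 0, 0], "ry": [0, 0, 0, 0, 0], "rz": [0, 0, 0, 0, 0]}'; python3 steer.py '{"sx": [0, 0, 0, 0, 0, 0], "sy": [0, 0, 0, 0, 0, 0], "sz": [0, 0, 0, 0, 0, 0], "rx": [0, 0, 0, 0, 0, 0], "ry": [0, 0, 0, 0, 0, 0], "rz": [0, 0, 0, 0, 0, 0]}' 0.0 40
```

```text
tab end [ 0.6216 -0.1434] rack -0.0002 -0.1381
plate outer L [ 0.6777 -0.0729] rack 0.0484 -0.0622
board corner +x [ 0.6774 -0.1626] rack 0.0573 -0.1515
board -x [ 0.5631 -0.1516] rack -0.0576 -0.1523
plate inner [ 0.6314 -0.0557] rack 0.0005 -0.0499
coaster [ 0.4468 -0.0211] rack -0.1866 -0.0345
time: 25.5
tool_pos: [0.6253, -0.1167, 0.0495]
orientation: [[-0.103, -0.995, 0.004], [-0.995, 0.103, -0.0], [-0.0, -0.004, -1.0]]
contact_force: [0.1, -1.2, -0.0]
finger_gap: 0.06
grip_force: 0.0
time: 26.25
tool_pos: [0.6249, -0.1165, 0.0481]
orientation: [[-0.102, -0.995, 0.002], [-0.995, 0.102, -0.0], [0.0, -0.002, -1.0]]
contact_force: [2.2, -0.5, 4.1]
finger_gap: 0.0113
grip_force: 44.5
```

In the tool's units: -0.006 m is -0.24.

```bash
python3 steer.py '{"sx": [-0.24, -0.24, -0.24, -0.24, -0.24, 0], "sy": [0, 0, 0, 0, 0, 0], "sz": [0, 0, 0, 0, 0, 0], "rx": [0, 0, 0, 0, 0, 0], "ry": [0, 0, 0, 0, 0, 0], "rz": [0, 0, 0, 0, 0, 0]}'; python3 steer.py '{"sx": [-0.16, -0.16, -0.16, -0.16, -0.16, -0.16, -0.16, 0], "sy": [0, 0, 0, 0, 0, 0, 0, 0], "sz": [0, 0, 0, 0, 0, 0, 0, 0], "rx": [0, 0, 0, 0, 0, 0, 0, 0], "ry": [0, 0, 0, 0, 0, 0, 0, 0], "rz": [0, 0, 0, 0, 0, 0, 0, 0]}';python3 steer.py '{"sx": [-0.12, -0.12, -0.12, -0.12, -0.12, 0, 0], "sy": [0, 0, 0, 0, 0, 0, 0], "sz": [0, 0, 0, 0, 0, 0, 0], "rx": [0, 0, 0, 0, 0, 0, 0], "ry": [0, 0, 0, 0, 0, 0, 0], "rz": [0, 0, 0, 0, 0, 0, 0]}'; python3 - <<'E'
from workcell import robot, ticket, status, grab_frame, camera_model
import cv2
b=grab_frame("scene");a=grab_frame("side")
f=lambda i:cv2.convertScaleAbs(cv2.resize(i,None,fx=4,fy=4,interpolation=2),alpha=1.4,beta=15)
cv2.imwrite("pics/s5.png",f(b[165:285,220:400]))
E
```

```text
time: 27.0
tool_pos: [0.628, -0.0858, 0.0481]
orientation: [[-0.102, -0.995, 0.003], [-0.995, 0.102, 0.0], [-0.0, -0.003, -1.0]]
contact_force: [3.2, -0.4, 5.0]
finger_gap: 0.011
grip_force: 44.8
time: 28.0
tool_pos: [0.6308, -0.0587, 0.0481]
orientation: [[-0.102, -0.995, 0.002], [-0.995, 0.102, -0.001], [0.0, -0.002, -1.0]]
contact_force: [2.9, -1.6, 6.5]
finger_gap: 0.0111
grip_force: 44.8
time: 28.88
tool_pos: [0.6323, -0.044, 0.0481]
orientation: [[-0.102, -0.995, 0.002], [-0.995, 0.102, -0.001], [0.0, -0.002, -1.0]]
contact_force: [3.6, -3.6, 4.6]
finger_gap: 0.0111
grip_force: 44.7
```

View pics/s5.png

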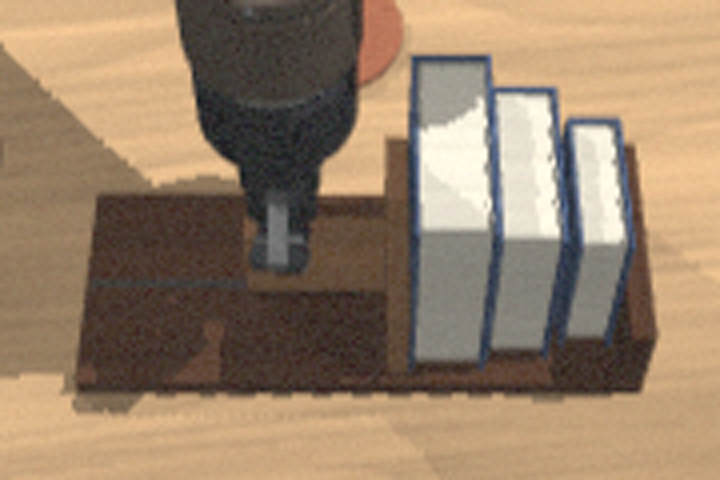

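In the tool's units: -0.002 m is -0.08.

```bash
python3 steer.py '{"sx": [-0.08, -0.08, -0.08, -0.08, 0, 0], "sy": [0, 0, 0, 0, 0, 0], "sz": [0, 0, 0, 0, 0, 0], "rx": [0, 0, 0, 0, 0, 0], "ry": [0, 0, 0, 0, 0, 0], "rz": [0, 0, 0, 0, 0, 0]}'; for i in 1 2; do python3 steer.py '{"sx": [-0.04, -0.04, 0], "sy": [0, 0, 0], "sz": [0, 0, 0], "rx": [0, 0, 0], "ry": [0, 0, 0], "rz": [0, 0, 0]}'|grep -E 'tool|contact'; done
```

```text
time: 29.72
tool_pos: [0.6331, -0.0363, 0.0481]
orientation: [[-0.102, -0.995, 0.002], [-0.995, 0.102, -0.001], [0.001, -0.002, -1.0]]
contact_force: [3.5, -4.1, 5.8]
finger_gap: 0.0109
grip_force: 44.8
tool_pos: [0.6332, -0.0353, 0.0481]
contact_force: [4.2, -7.5, 5.8]
tool_pos: [0.6332, -0.0353, 0.0481]
contact_force: [5.0, -14.6, 4.4]
```

In the tool's units: 0.001 m is 0.04.

```bash
python3 steer.py '{"sx": [0.04, 0, 0], "sy": [0, 0, 0], "sz": [0, 0, 0], "rx": [0, 0, 0], "ry": [0, 0, 0], "rz": [0, 0, 0]}' ; python3 steer.py '{"sx": [0, 0, 0], "sy": [0, 0, 0], "sz": [0, 0, 0], "rx": [0, 0, 0], "ry": [0, 0, 0], "rz": [0, 0, 0]}' 0.05;python3 steer.py '{"sx": [0, 0, 0, 0], "sy": [0, 0, 0, 0], "sz": [-2, -2, -2, 0], "rx": [0, 0, 0, 0], "ry": [0, 0, 0, 0], "rz": [0, 0, 0, 0]}'; python3 go.py .4336 -.3055 .15 -.103
```

```text
time: 30.85
tool_pos: [0.6332, -0.0353, 0.0481]
orientation: [[-0.103, -0.995, 0.001], [-0.995, 0.103, -0.003], [0.003, -0.002, -1.0]]
contact_force: [4.4, -11.2, 4.3]
finger_gap: 0.0113
grip_force: 44.7
time: 31.22
tool_pos: [0.6315, -0.0324, 0.0465]
orientation: [[-0.102, -0.995, -0.002], [-0.995, 0.102, 0.0], [0.0, 0.002, -1.0]]
contact_force: [-0.1, 0.5, -0.9]
finger_gap: 0.05
grip_force: 0.0
time: 31.72
tool_pos: [0.6347, -0.0322, 0.2025]
orientation: [[-0.102, -0.995, 0.01], [-0.995, 0.102, 0.001], [-0.002, -0.01, -1.0]]
contact_force: [0.4, 0.5, -0.5]
finger_gap: 0.05
grip_force: 0.0
shift [0.2924 0.1728 0.0503] turn [-0.0059  0.0092  1.572 ] j6 -0.306 t 31.725
shift after turn [ 0.172  -0.2925  0.0525]
```

In the tool's units: 0.0487 m is 1.948, 0.0288 m is 1.152.

```bash
python3 steer.py '{"sx": [1.948, 1.948, 1.948, 1.948, 1.948, 1.948, 0, 0], "sy": [1.152, 1.152, 1.152, 1.152, 1.152, 1.152, 0, 0], "sz": [0, 0, 0, 0, 0, 0, 0, 0], "rx": [0, 0, 0, 0, 0, 0, 0, 0], "ry": [0, 0, 0, 0, 0, 0, 0, 0], "rz": [0, 0, 0, 0, 0, 0, 0, 0]}' 0.085; python3 go.py .4336 -.3055 .037 1.468; python3 - <<'E'
from w import *
import cv2
ob=[]
for n in("scene","side"):
    im=grab_frame(n);cv2.imwrite(f"pics/{n}6.png",im)
    h=cv2.cvtColor(im,cv2.COLOR_BGR2HSV);u,v=proj(n,[.4455,-.009,.007])
    m=cv2.inRange(h,(0,110,60),(14,255,255))
    k,l,st,ce=cv2.connectedComponentsWithStats(m)
    i=min(range(1,k),key=lambda i:np.hypot(*(ce[i]-[u,v]))+1000*(st[i][4]<150))
    c=max(cv2.findContours((l==i).astype('u1'),0,1)[0],key=len);e=cv2.fitEllipse(cv2.convexHull(c))
    print(n,st[i],ce[i].round(1),np.round(e[0],1),np.round(e[1],1),'pred',(u.round(1),v.round(1)))
    ob.append(('s' if n=='scene' else 'd',*e[0],A([0,0,.007])))
print(fit(ob,(.44,0,0),False))
E
```

```text
time: 32.72
tool_pos: [0.4302, -0.3055, 0.1965]
orientation: [[-0.103, -0.995, -0.001], [-0.995, 0.103, 0.001], [-0.001, 0.001, -1.0]]
contact_force: [0.9, -0.8, -0.5]
finger_gap: 0.0849
grip_force: 0.0
shift [-0.0002 -0.0036  0.1595] turn [ 0.0013  0.0007 -0.0005] j6 0.207 t 32.725
shift after turn [-0.0003 -0.0034  0.1595]
scene [ 281  156   40   33 1040] [300.5 172.2] [300.4 172.3] [32.9 39.9] pred (np.float64(301.0), np.float64(171.1))
side [ 345  194   40   34 1059] [364.6 210.3] [364.6 210.3] [33.4 39.8] pred (np.float64(364.9), np.float64(210.1))
(array([ 0.44719218, -0.00986529,  0.        ]), array([[ 0.31580904, -0.57849673],
       [-0.30061579, -0.5702295 ],
       [ 0.        ,  0.        ]]))
```

In the tool's units: 0.04 m is 1.6, 0.0395 m is 1.58.

```bash
python3 steer.py '{"sx": [0, 0, 0, 0, 0, 0], "sy": [-0.136, 0, 0, 0, 0, 0], "sz": [1.6, 1.6, 1.6, 1.58, 0, 0], "rx": [0, 0, 0, 0, 0, 0], "ry": [0, 0, 0, 0, 0, 0], "rz": [0, 0, 0, 0, 0, 0]}'; python3 steer.py '{"sx": [0, 0, 0, 0, 0], "sy": [0, 0, 0, 0, 0], "sz": [0, 0, 0, 0, 0], "rx": [0, 0, 0, 0, 0], "ry": [0, 0, 0, 0, 0], "rz": [0, 0, 0, 0, 0]}' 0.0 30; python3 steer.py '{"sx": [0, 0, 0, 0, 0], "sy": [0, 0, 0, 0, 0], "sz": [-1.2, -1.6, -1.2, 0, 0], "rx": [0, 0, 0, 0, 0], "ry": [0, 0, 0, 0, 0], "rz": [0, 0, 0, 0, 0]}'; python3 go.py .4462 -.0098 .08 1.468;python3 - <<'E'
from workcell import robot, ticket, status, grab_frame, camera_model
import cv2
for n in("scene","side"): cv2.imwrite(f"pics/{n}7.png",grab_frame(n))
E
```

```text
time: 33.58
tool_pos: [0.4355, -0.306, 0.0389]
orientation: [[-0.101, -0.995, 0.002], [-0.995, 0.101, -0.001], [0.001, -0.002, -1.0]]
contact_force: [0.6, -0.6, 0.6]
finger_gap: 0.085
grip_force: 0.0
time: 34.2
tool_pos: [0.4349, -0.3065, 0.0396]
orientation: [[-0.102, -0.995, 0.003], [-0.995, 0.102, -0.001], [0.001, -0.003, -1.0]]
contact_force: [-0.8, 2.1, 8.1]
finger_gap: 0.0594
grip_force: 32.1
time: 34.83
tool_pos: [0.4328, -0.3056, 0.1366]
orientation: [[-0.103, -0.995, -0.002], [-0.995, 0.103, 0.002], [-0.001, 0.002, -1.0]]
contact_force: [0.1, 0.2, -2.3]
finger_gap: 0.059
grip_force: 33.8
shift [-0.2955  0.0172  0.0571] turn [ 0.0019  0.0013 -0.0008] j6 0.206 t 34.825
shift after turn [-0.2956  0.0171  0.0566]
```

```bash
python3 steer.py '{"sx": [-1.972, -1.972, -1.972, -1.972, -1.972, -1.972, 0, 0, 0, 0], "sy": [0.116, 0.116, 0.116, 0.116, 0.116, 0.116, 0, 0, 0, 0], "sz": [0, 0, 0, 0, 0, 0, 1.2, 1.2, 0, 0], "rx": [0, 0, 0, 0, 0, 0, 0, 0, 0, 0], "ry": [0, 0, 0, 0, 0, 0, 0, 0, 0, 0], "rz": [0, 0, 0, 0, 0, 0, 0, 0, 0, 0]}'; python3 go.py .4462 -.0098 .047 1.468
```

```text
time: 36.17
tool_pos: [0.4475, -0.0102, 0.0782]
orientation: [[-0.102, -0.995, 0.0], [-0.995, 0.102, -0.0], [0.0, -0.0, -1.0]]
contact_force: [0.3, 0.2, -2.6]
finger_gap: 0.059
grip_force: 33.8
shift [-0.0003  0.0014  0.0312] turn [-0.0004 -0.0003  0.0003] j6 -0.446 t 36.175
shift after turn [-0.0002  0.0014  0.0312]
```

```bash
python3 steer.py '{"sx": [0, 0, 0, 0, 0], "sy": [0.048, 0, 0, 0, 0], "sz": [0.6, 0.48, 0.12, 0, 0], "rx": [0, 0, 0, 0, 0], "ry": [0, 0, 0, 0, 0], "rz": [0, 0, 0, 0, 0]}'; for i in 1 2 3; do python3 steer.py '{"sx": [0, 0, 0], "sy": [0, 0, 0], "sz": [0.04, 0, 0], "rx": [0, 0, 0], "ry": [0, 0, 0], "rz": [0, 0, 0]}'|grep -E 'tool|contact'; done
```

```text
time: 36.8
tool_pos: [0.4462, -0.0099, 0.0483]
orientation: [[-0.103, -0.995, 0.001], [-0.995, 0.103, 0.0], [-0.0, -0.001, -1.0]]
contact_force: [0.7, 0.4, -1.3]
finger_gap: 0.059
grip_force: 33.9
tool_pos: [0.4459, -0.01, 0.0469]
contact_force: [0.4, 1.2, -2.9]
tool_pos: [0.4459, -0.01, 0.0466]
contact_force: [-2.1, 0.8, 5.6]
tool_pos: [0.4459, -0.01, 0.0466]
contact_force: [-5.2, 1.4, 14.4]
```

In the tool's units: -0.002 m is -0.08.

```bash
python3 steer.py '{"sx": [0, 0, 0], "sy": [0, 0, 0], "sz": [-0.08, 0, 0], "rx": [0, 0, 0], "ry": [0, 0, 0], "rz": [0, 0, 0]}' 0.085; python3 steer.py '{"sx": [0, 0, 0, 2.2, 2.2, 2.2, 2.2, 2.2, 2.2, 0], "sy": [0, 0, 0, 0, 0, 0, 0, 0, 0, 0], "sz": [-1.6, -2, -2, 0, 0, 0, 0, 0, 0, 0], "rx": [0, 0, 0, 0, 0, 0, 0, 0, 0, 0], "ry": [0, 0, 0, 0, 0, 0, 0, 0, 0, 0], "rz": [0, 0, 0, 0, 0, 0, 0, 0, 0, 0]}'; python3 - <<'E'
from w import *
import cv2
for n in("scene","side"):
    im=grab_frame(n);cv2.imwrite(f"pics/{n}8.png",im)
    h=cv2.cvtColor(im,cv2.COLOR_BGR2HSV)
    u,v=map(int,proj(n,[.4465,-.01,.05]))
    # rows of terracotta / pale-grey / other classes around the candle
    for r in range(v-32,v+32,2):
        print(n,r,u-30,''.join('T' if (p[0]<14 and p[1]>110) else 'g' if p[1]<60 else '.' for p in h[r,u-30:u+31]))
E
```

```text
time: 38.3
tool_pos: [0.4459, -0.01, 0.0467]
orientation: [[-0.103, -0.995, 0.0], [-0.995, 0.103, -0.0], [0.0, -0.0, -1.0]]
contact_force: [0.7, 0.3, -0.1]
finger_gap: 0.0851
grip_force: 0.0
time: 39.55
tool_pos: [0.411, -0.3412, 0.1858]
orientation: [[-0.108, -0.994, -0.001], [-0.994, 0.108, 0.0], [-0.0, 0.001, -1.0]]
contact_force: [-0.8, -0.2, 0.0]
finger_gap: 0.0847
grip_force: 0.0
scene 128 270 .............................................................
scene 130 270 .............................................................
scene 132 270 .............................................................
scene 134 270 .............................................................
scene 136 270 .............................................................
scene 138 270 .............................................................
scene 140 270 .............................................................
scene 142 270 ......................ggggggggggggggg........................
scene 144 270 ...................ggggggggggggggggggggg.....................
scene 146 270 .............
[... 3420 characters left out ...]
ggggg.TTTTTTTT...........
side 213 335 ...........TTTTTTTTTT.gggggggggggggggggg.TTTTTTTTT...........
side 215 335 ...........TTTTTTTTTTT..gggggggggggggg.TTTTTTTTTT............
side 217 335 .............TTTTTTTTTTTT...ggggg...TTTTTTTTTTTT.............
side 219 335 ..............TTTTTTTTTTTTTTTTTTTTTTTTTTTTTTTTT..............
side 221 335 ................TTTTTTTTTTTTTTTTTTTTTTTTTTTTTT...............
side 223 335 ..................TTTTTTTTTTTTTTTTTTTTTTTTT..................
side 225 335 ......................TTTTTTTTTTTTTTTTT......................
side 227 335 .............................................................
side 229 335 .............................................................
```

Candle is centred on the coaster to about 1 mm in both views. I'll check the book row in the same frames with code.

```bash
python3 - <<'E'
from w import *
import cv2
im=cv2.imread("pics/scene8.png");h=cv2.cvtColor(im,cv2.COLOR_BGR2HSV)
cl=lambda p:'b' if 95<p[0]<135 and p[1]>90 else 'w' if p[1]<75 else 'r' if p[1]>75 and p[2]<110 else '.'
for r in range(176,266,3):print(r,''.join(cl(p) for p in h[r,300:392]))
im=cv2.imread("pics/side8.png");h=cv2.cvtColor(im,cv2.COLOR_BGR2HSV)
for r in range(170,254,4):print(r,''.join(cl(p) for p in h[r,240:330]))
# predicted corners for packed books, rack pose
c,s=np.cos(-.103),np.sin(-.103)
for n,L,T,H,y in(('tall',.105,.04,.14,.055),('mid',.092,.034,.122,.092),('short',.078,.028,.104,.123)):
  print(n,[proj('scene',[.636+c*a*L/2-s*(y+b*T/2),-.006+s*a*L/2+c*(y+b*T/2),.015+z*H]).round(1).tolist() for a,b,z in((-1,-1,1),(-1,1,1),(1,1,1),(1,-1,1),(1,-1,0),(1,1,0))])
E
```

```text
176 wwwwwwwwwwrrrrrrrrr.........................................................................
179 wwwwwrrrrrrrrrrrrrr........wbbbbbbbbbbbbbbbbbbr.............................................
182 rrrrrrrrrrrrrrrrr..........bwwwwwwwwwwwwwwwwwwrw............................................
185 ..rrrrrrrrrrr..............b.wwwwwwwwwwwwwwwwwrw............................................
188 rrrrrrrr..................rb.wwwwwwwwwwwwwwwwwwbwwwwwwwwwwwwwwbw............................
191 ..........................rbwwwwwwwwwwwwwwwwwwwbwwwwwwwwwwwwwwww............................
194 ..........................wbrwwwwwwwwwwwwwwwwwwbwwwwwwwwwwwwwwwbwwwwwwwwwwww................
197 ..........................wbbwwwwwwwwwwwwwwwwwwbwwwwwwwwwwwwwwwrwwwwwwwwwwwww...............
200 ....................rrrrrrwbrwwwwwwwwwwwwwwwwwwbwwwwwwwwwwwwwwwrrwwwwwwwwwwwrw..............
203 ....................rrrrrrbrbwwwwwwwwwwwwwwwwwwbrwwwwwwwwwwwwwwwrwwwwwwwwwwwbwr.............
206 ....................rrrrrrwbrwwwwwwwwwwwwwwwwwwwrwwwwwwwwwwwwwwwbwwwwwwwwwwwrbrr............
209 ....................rrrrrrbbr
[... 3410 characters left out ...]
..............
238 .........rrrrrrrrrrrrrrrrrrrrrrrrrrrrrrrrrrrrrrrrrrrrrrrrrrr..............................
242 ..................rrrrrrrrrrrrrrrrrrrrrrrrrrrrrrrrrrrrrrrr................................
246 ................................rrrrrrrrrrrrrrrrrrrrrrrrr.................................
250 ............................................rrrrrrrrrrr...................................
tall [[327.0, 177.9], [347.0, 177.9], [349.9, 222.9], [328.2, 222.8], [326.0, 257.3], [344.8, 257.3]]
mid [[346.5, 185.9], [363.3, 185.9], [367.0, 225.0], [349.0, 224.9], [344.6, 254.6], [360.5, 254.6]]
short [[362.7, 193.9], [376.3, 193.9], [380.1, 226.7], [365.6, 226.7], [360.3, 251.7], [373.4, 251.7]]
```

```bash
python3 -c "
from workcell import robot, ticket, status, grab_frame, camera_model
print(ticket.sign_off())"
```

```text
the job is handed in; nothing more can be done
None
```

The job is handed in at about 40 s of the 136 s allowed: the three books stand in height order, centred and held snug by the stop, the candle sits within about 1 mm of the coaster's centre, and the remote and dish were not touched.

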